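Unlock and draw out a ladder levelling leg

ROBOT

A 7-joint arm with a two-finger parallel gripper is mounted at the origin on the work surface. World frame = base frame: x ahead of the robot, y to its left, z up, the work surface at z = 0. Lengths are in m, angles in rad, forces in N, time in s.
With the tool pointing down it reaches from about 0.425 to 1.025 m from the base axis. Payload 9.4 kg.
Tool frame: the origin (TCP) lies at the very end of the fingers, on their centre line; the grasp point (between the pads) lies 19 mm behind it; z points along the fingers, y is the direction in which the jaws open and shut (so a half turn about z gives the same grasp; the last joint's range is limited). The gripper opens to 93 mm and grips with 3 to 60 N. Pads are 15 mm wide; open, the fingers measure 128 mm over their backs; the gripper's body (75 mm by 188 mm) begins 65 mm behind the grasp point.
Start: joints at [-1.183, 0.599, -0.003, 1.599, 0.002, 0.943, -0.08], TCP at [0.325, 0.648, 0.219] pointing down, gripper open.
Joint ranges: [-2.57, 2.57], [-0.35, 1.97], [-1.29, 1.29], [0.11, 2.56], [-1.05, 4.19], [0.11, 1.86], [-2.63, 2.63]. Speed limits (rad/s): [2.22, 2.22, 3.01, 3.01, 3.14, 3.14, 3.14].

INTERFACE

Orientations are given as a 3x3 rotation matrix whose columns are the frame's x, y, z axes.
In Python, from rig import status, eyes, bot gives the robot as it stands.
- The arm moves only by the tool play_rows, never from a script. Its argument "increments" is one flat list of numbers, 7 for each row, row after row: the closure, from -1 (fully open) to 1 (shut), then the shift along the tool's x, y, z in m, then the turn, a rotation vector about the tool's x, y, z in rad. In form: [jaw, x, y, z, ax, ay, az, jaw, x, y, z, ax, ay, az, ...]. A call has 1 to 20 rows; each row shifts and turns the commanded pose from where the row before left it, along the tool's axes as they then stand; what a row does not reach is not made up. A row lasts 1/10 s, in which the tool goes at most 50 mm and 8.59 degrees, less where a joint would pass 70% of its speed; a pose out of reach is approached as far as the arm can. A call with a gripper value outside its range is refused whole. The fingers move at their own pace and stop on an object; "force" is the grip in N (left out, the last holds). Time passes only in rows, so rows that do not move let the fingers close. It gives the time, the measured TCP pose, the force and the opening at its end, in the units of the state.
- status.observe(): the state, without advancing time (a new reading comes with each control period).
- eyes.snapshot(name): name is "scene" or "side" or "wrist"; returns (picture, depth): 400x640x3 uint8, red, green, blue; 400x640 float32, m along the optical axis (not along the pixel's ray), 0 where there is no reading.
- eyes.get_calibration(name): a dict with "intrinsics" (3x3 intrinsics, pixels), "cam_to_world" (4x4, takes a point from camera to world coordinates). Camera axes: x right, y down, z forward; pixel columns grow to the right and rows downward; lengths in m; the calibration is good to about 2 mm. A picture is of the moment at which its call begins: read the wrist's pose just before it. get_calibration takes no time and is no camera call; for the wrist camera it gives the pose at the moment of the call.
- bot.finish_job(): hands the job in, once; it reports no verdict.
The state is a dict: "time_s": time; "joint_positions": joint angles; "joint_vel": joint speeds; "effort": joint torques, N m; "tool_pos": TCP position; "tcp_rot": TCP orientation; "wrist_force": force on the tool from outside, world axes, zero at the start; "wrist_torque": the same for the moment, N m; "grip_width": finger opening in m.
Only numpy, scipy, OpenCV 4.12 (cv2) and the standard library are available. Lean on these libraries where they do the work, as an engineer would, in place of code of your own. Each camera call takes 0.05 s, during which the arm holds its last target.

TASK

Two ladder levelling legs are bolted to the bench, each locked by a spring pin with a T-handle on top. On the leg with the red T-handle, pull the pin up, give it a quarter turn so that it rests in its notch and stays out by itself, then let go and draw that leg out by its rubber foot, towards the robot, all the way to its stop. Leave the red handle parked in its notch, and leave the black-handled leg locked as it is.

Things in the scene. Friction and masses are not known exactly. Their poses are not given: they have to be found in the camera images.
- red_handle (a point): Centre of the red T-bar: 60 mm long (x), 15 wide, 15 high, level, on a vertical stem through this point. Start: along the leg, centre 96 mm above bench, 26 mm clear of the 40 mm square collar below. Spring (6-11 N) pulls it down; lifts 40 mm at most. Raised 24-40 mm it turns up to 110 deg either way; let go at 65-110 deg it rests in a notch 16 mm above its start height. It cannot turn while down.
- red_foot (a point): Grasp centre of the black rubber foot of the red-handled leg, 34 mm above the bench. Foot 40 mm long (x), 44 wide (y), spans 6-58 mm above the bench; sole plate 7 thick, 50 wide on its -x end. The leg slides out along this point's -x axis, roughly towards the robot. At the start the red handle's stem is 90 mm, and the mouth of the 50 wide, 44 high sleeve 45 mm, along +x.
- red_leg (a joint): How far the red-handled leg is drawn out, m: 0 at the start, 0.100 at the stop. It slides against about 3 N of friction while the pin is out; locked while the pin is down. It stays where it is left.
- black_handle (a point): Centre of the bar of the other leg's T-handle, black, same size and mechanism, down and locked, 96 mm above the bench. To be left alone.

How it is judged:
By the outcome, as a careful person would: the job done as asked, in the order asked, and still so for the second after the job is handed in, with the robot touching nothing.
It also fails if it takes over 53 s, if anything falls off the work surface, if the arm or the gripper's body presses on something with over 40 N, if the wrist force passes 120 N, or if a joint passes its speed limit or range.

## Working session

There is one attempt and no reset: what is moved stays moved. The work goes in short steps, Python scripts to look and compute and a tool call to move; the robot and the scene stay as the last step left them, time stands still between calls to the robot, and variables do not carry over. Pictures are saved under pics/ and viewed, and the job is handed in when it is done.

Besides the shell and the picture viewer there is one more tool, called after ">>>" as name(argument=value, ...) on one line, values as JSON. play_rows: Moves the arm, as the interface text tells. Its arguments: {"type":"object","properties":{"increments":{"type":"array"},"force":{"type":"number"}},"required":["increments"]}

```bash
mkdir -p pics; ls; python3 - <<'E'
from rig import status, eyes, bot
import cv2,numpy as np
s=status.observe()
print(s['time_s'],s['tool_pos'],s['tcp_rot'],s['grip_width'])
for n in ("scene","side"):
    p,d=eyes.snapshot(n)
    np.savez(f"{n}0.npz",p=p,d=d,**eyes.get_calibration(n))
    cv2.imwrite(f"pics/{n}0.png",p[:,:,::-1])
    print(n,eyes.get_calibration(n))
E
```

```text
pics
0.0 [0.3247506  0.64762953 0.21778326] [[-8.93942902e-01  4.48180497e-01 -5.75470531e-04]
 [ 4.48180841e-01  8.93941685e-01 -1.48261802e-03]
 [-1.50043387e-04 -1.58329073e-03 -9.99998735e-01]] 0.09297453939691741
scene {'intrinsics': array([[436.8215771 ,   0.        , 322.52998826],
       [  0.        , 436.8215771 , 197.70225824],
       [  0.        ,   0.        ,   1.        ]]), 'cam_to_world': array([[ 0.22321287,  0.64178688, -0.73367951,  1.17461024],
       [ 0.97472142, -0.15444881,  0.16144262, -0.13645245],
       [-0.00970417, -0.7511692 , -0.66003838,  0.58860012],
       [ 0.        ,  0.        ,  0.        ,  1.        ]])}
side {'intrinsics': array([[476.10112966,   0.        , 313.56099872],
       [  0.        , 476.10112966, 196.60929833],
       [  0.        ,   0.        ,   1.        ]]), 'cam_to_world': array([[-0.77304729, -0.41658725,  0.47838578,  0.20682404],
       [-0.63387251,  0.47808646, -0.60797942,  0.47646075],
       [ 0.02456671, -0.77323244, -0.63364665,  0.61802336],
       [ 0.        ,  0.        ,  0.        ,  1.        ]])}
```

View pics/scene0.png

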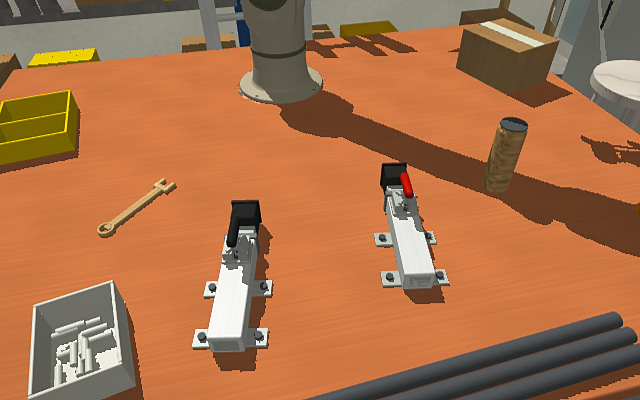

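View pics/side0.png

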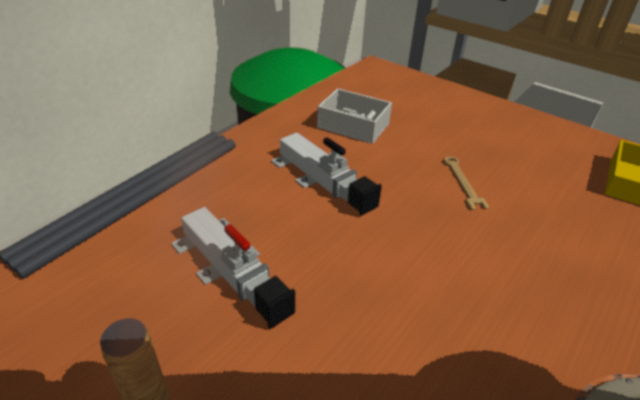

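The scene view shows the red T-bar at about (406,185) and its black foot at (393,175). In the side view they are at (237,237) and (274,300). The black-handled leg is the other one, at (233,225) in the scene view.

```bash
cat > h.py <<'E'
import cv2,numpy as np
def load(n): 
    z=np.load(n); return z['p'],z['d'],z['intrinsics'],z['cam_to_world']
def ray(uv,K,T):
    d=T[:3,:3]@np.linalg.inv(K)@np.array([uv[0],uv[1],1.]); return T[:3,3],d/np.linalg.norm(d)
def plane(uv,K,T,z):
    o,d=ray(uv,K,T); return o+d*(z-o[2])/d[2]
def tri(a,b):
    (o1,d1),(o2,d2)=a,b
    A=np.stack([d1,-d2],1); t=np.linalg.lstsq(A,o2-o1,rcond=None)[0]
    p,q=o1+d1*t[0],o2+d2*t[1]; return (p+q)/2,np.linalg.norm(p-q)
def pts(m,d,K,T):
    v,u=np.nonzero(m&(d>0)); z=d[v,u]
    c=np.stack([(u-K[0,2])*z/K[0,0],(v-K[1,2])*z/K[1,1],z],1)
    return c@T[:3,:3].T+T[:3,3]
def red(p):
    h=cv2.cvtColor(p,cv2.COLOR_RGB2HSV); return ((h[...,0]<4)|(h[...,0]>174))&(h[...,1]>190)&(h[...,2]>90)
def big(m):
    n,l,s,c=cv2.connectedComponentsWithStats(m.astype(np.uint8)); i=1+np.argmax(s[1:,4]); return l==i,c[i],s[i]
E
python3 - <<'E'
from h import *
R={}
for n in("scene","side"):
    p,d,K,T=load(n+"0.npz"); m,c,s=big(red(p)); print(n,c,s)
    P=pts(m,d,K,T); print(' plane96',plane(c,K,T,.098),'depth med',np.median(P,0),P.min(0),P.max(0))
    top=P[P[:,2]>np.percentile(P[:,2],60)]
    (ce,sz,a)=cv2.minAreaRect(top[:,:2].astype(np.float32)); print(' rect',ce,sz,a)
    v,w=np.linalg.eigh(np.cov(P[:,:2].T)); print(' dir',w[:,1],np.sqrt(v)*3.46)
    R[n]=ray(c,K,T)
    # black foot: dark points z in 5..70mm within 0.2 of handle
    g=p.max(2)<60
    H=plane(c,K,T,.098)
    v_,u_=np.nonzero(d>0)
    z=d[v_,u_]
    X=np.stack([(u_-K[0,2])*z/K[0,0],(v_-K[1,2])*z/K[1,1],z],1)@T[:3,:3].T+T[:3,3]
    k=(np.linalg.norm(X[:,:2]-H[:2],axis=1)<.17)&(X[:,2]>.012)&(X[:,2]<.075)&g[v_,u_]
    F=X[k]; print(' foot',len(F),np.median(F,0),F.min(0),F.max(0))
    t=F[F[:,2]>.054]; print(' foot top',len(t),cv2.minAreaRect(t[:,:2].astype(np.float32)) if len(t)>5 else '')
    # sleeve top direction: light pts z 40-60
    k=(np.linalg.norm(X[:,:2]-H[:2],axis=1)<.25)&(X[:,2]>.046)&(X[:,2]<.065)&(p[v_,u_].min(1)>120)
    S=X[k]; print(' sleeve',len(S),cv2.minAreaRect(S[:,:2].astype(np.float32)) if len(S)>5 else '',np.median(S,0))
print(tri(R['scene'],R['side']))
E
```

```text
scene [406.13942308 184.83653846] [400 173  13  25 208]
 plane96 [0.63026514 0.13390129 0.098     ] depth med [0.63655158 0.13100349 0.10394442] [0.60201563 0.12199081 0.09310013] [0.6606142  0.14303565 0.10737   ]
 rect (0.6310935020446777, 0.13357466459274292) (0.01107728760689497, 0.052108339965343475) 80.43460845947266
 dir [-0.98547792  0.16980361] [0.01355276 0.06002142]
 foot 552 [0.54469526 0.13950886 0.05758393] [0.51518419 0.06292128 0.01203812] [0.76549215 0.17923561 0.06287022]
 foot top 332 ((0.5832113027572632, 0.14731286466121674), (0.04880719631910324, 0.13238473236560822), 82.79801940917969)
 sleeve 555 ((0.6850729584693909, 0.12472692131996155), (0.05294176563620567, 0.19780777394771576), 79.61162567138672) [0.71916384 0.11551017 0.04660987]
side [237.5212766 237.2606383] [226 225  23  25 188]
 plane96 [0.62536194 0.13209971 0.098     ] depth med [0.62116963 0.13512431 0.10291338] [0.59831888 0.12488432 0.09344587] [0.65235441 0.14331554 0.10603751]
 rect (0.6261178255081177, 0.13413648307323456) (0.009512965567409992, 0.050930801779031754) 79.18490600585938
 dir [-0.98224823  0.18758573] [0.010039   0.05663105]
 foot 1452 [0.52537624 0.15848265 0.05315167] [0.50834367 0.12715723 0.01206326] [0.61402284 0.17805214 0.06251848]
 foot top 706 ((0.563836395740509, 0.14489828050136566), (0.047967538237571716, 0.10389430075883865), 78.68730163574219)
 sleeve 164 ((0.6816680431365967, 0.12199433147907257), (0.043727874755859375, 0.17892605066299438), 79.3821029663086) [0.60808917 0.12961228 0.04900228]
(array([0.62735262, 0.13308285, 0.0966211 ]), np.float64(0.004112634879953745))
```

```bash
cat >> h.py <<'E'
U=np.array([.983,-.184,0]);U/=np.linalg.norm(U)   # leg +x
H=np.array([.628,.133,.096])
def tool(target,rot,pos): # shift in tool axes
    return np.asarray(rot).T@(np.asarray(target)-np.asarray(pos))
E
python3 - <<'E'
from h import *
p,d,K,T=load("scene0.npz")
for (a,b) in((488,522),):
    m=np.zeros(d.shape,bool); m[115:195,a:b]=1
    P=pts(m,d,K,T); P=P[P[:,2]>.03]; print(P.max(0),np.median(P,0))
from rig import status
s=status.observe(); x=-U; y=np.array([-x[1]*-1,0,0])
z=np.array([0,0,-1.]); y=np.cross(z,x); Rt=np.stack([x,y,z],1)
from scipy.spatial.transform import Rotation as Ro
print((Ro.from_matrix(s['tcp_rot']).inv()*Ro.from_matrix(Rt)).as_rotvec())
print(tool(H+[0,0,.095],Rt,s['tool_pos']))
E
```

```text
[0.59636749 0.38614705 0.15447196] [0.58525067 0.34955351 0.1049463 ]
[-1.39417924e-03 -4.15710196e-05 -2.79683120e-01]
[-0.39271594 -0.45012333  0.02684157]
```

>>> play_rows(increments=[-1,0,0,0,0,0,-0.14,-1,0,0,0,0,0,-0.14,-1,-0.022,-0.025,0,0,0,0,-1,-0.022,-0.025,0,0,0,0,-1,-0.022,-0.025,0,0,0,0,-1,-0.022,-0.025,0,0,0,0,-1,-0.022,-0.025,0,0,0,0,-1,-0.022,-0.025,0,0,0,0,-1,-0.022,-0.025,0,0,0,0,-1,-0.022,-0.025,0,0,0,0,-1,-0.022,-0.025,0,0,0,0,-1,-0.022,-0.025,0,0,0,0,-1,-0.022,-0.025,0,0,0,0,-1,-0.022,-0.025,0,0,0,0,-1,-0.022,-0.025,0,0,0,0,-1,-0.022,-0.025,0,0,0,0,-1,-0.022,-0.025,0,0,0,0,-1,-0.022,-0.025,0,0,0,0,-1,-0.022,-0.025,0,0,0,0,-1,-0.018,-0.025,0,0,0,0])

```text
time_s: 2.1
tool_pos: [0.6283, 0.1322, 0.2183]
tcp_rot: [[-0.983, 0.184, -0.0], [0.184, 0.983, -0.0], [0.0, -0.0, -1.0]]
wrist_force: [0.4, 0.3, 0.5]
grip_width: 0.0932
```

```bash
python3 - <<'E'
from h import *
from rig import status, eyes
s=status.observe(); c=eyes.get_calibration("wrist"); p,d=eyes.snapshot("wrist")
np.savez("w1.npz",p=p,d=d,**c); cv2.imwrite("pics/w1.png",p[:,:,::-1])
print(s['time_s'],s['tool_pos'],s['tcp_rot'],s['joint_positions'],c['cam_to_world'])
E
```

```text
2.1 [0.62831405 0.13219185 0.21826352] [[-9.82909534e-01  1.84088970e-01 -3.14842502e-04]
 [ 1.84089056e-01  9.82909531e-01 -2.71870512e-04]
 [ 2.59413333e-04 -3.25183177e-04 -9.99999913e-01]] [-0.25070125  0.49969746 -0.06695523  1.79662492  0.04301317  0.84705519
  1.04765633] [[ 0.18392408  0.94879866  0.25681322  0.55642212]
 [ 0.98293975 -0.17722411 -0.04920419  0.14573887]
 [-0.00117138  0.26148176 -0.96520771  0.38384723]
 [ 0.          0.          0.          1.        ]]
```

View pics/w1.png

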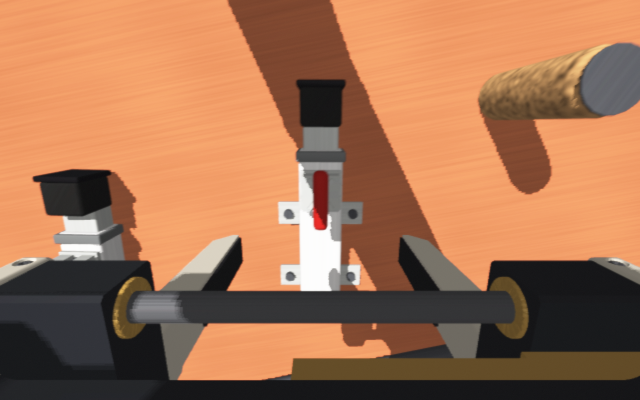

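The wrist view shows the red bar at about (320,200), the leg running vertically in the picture, and the foot at (321,104).

```bash
python3 - <<'E'
from h import *
p,d,K,T=load("w1.npz"); m,c,s=big(red(p)); print(c,s)
P=pts(m,d,K,T); t=P[P[:,2]>.099]; print(np.median(t,0),cv2.minAreaRect(t[:,:2].astype(np.float32)))
print('plane',plane(c,K,T,.1), 'ends',plane((320,s[1]),K,T,.1035),plane((320,s[1]+s[3]),K,T,.1035))
g=np.zeros(d.shape,bool); g[75:135,285:355]=1; g&=p.max(2)<70
F=pts(g,d,K,T);print('foot',len(F),np.median(F,0)); t=F[F[:,2]>.053];print(cv2.minAreaRect(t[:,:2].astype(np.float32)))
print('foot pred',H-.09*U)
E
```

```text
[320.10834553 199.38213763] [314 172  13  57 683]
[0.6261383  0.13234378 0.10246465] ((0.6279159188270569, 0.13191232085227966), (0.011746394447982311, 0.05597422271966934), 79.11990356445312)
plane [0.6268918  0.13218008 0.1       ] ends [0.60007602 0.13710019 0.1035    ] [0.65551411 0.1267197  0.1035    ]
foot 1999 [0.53639478 0.14920419 0.05738778]
((0.537797212600708, 0.14934250712394714), (0.04759518802165985, 0.04480146989226341), 79.4210433959961)
foot pred [0.53953641 0.1495588  0.096     ]
```

>>> play_rows(increments=[-1,0,0,0.02,0,0,0,-1,0,0,0.02,0,0,0,-1,0,0,0.02,0,0,0,-1,0,0,0.02,0,0,0,-1,0,0,0.02,0,0,0,-1,0,0,0.015,0,0,0,-1,0,0,0.01,0,0,0,-1,0,0,0.01,0,0,0,-1,0,0,0.005,0,0,0,-1,0,0,0,0,0,0,1,0,0,0,0,0,0,1,0,0,0,0,0,0,1,0,0,0,0,0,0,1,0,0,0,0,0,0,1,0,0,0,0,0,0,1,0,0,0,0,0,0,1,0,0,0,0,0,0,1,0,0,0,0,0,0], force=50)

```text
time_s: 3.95
tool_pos: [0.6276, 0.1337, 0.0786]
tcp_rot: [[-0.983, 0.184, 0.0], [0.184, 0.983, -0.0], [-0.0, -0.0, -1.0]]
wrist_force: [-0.1, 0.9, -0.8]
grip_width: 0.0333
```

>>> play_rows(increments=[1,0,0,0,0,0,0,1,0,0,0,0,0,0,1,0,0,0,0,0,0,1,0,0,0,0,0,0,1,0,0,0,0,0,0,1,0,0,0,0,0,0])

```text
time_s: 4.55
tool_pos: [0.6275, 0.1335, 0.0786]
tcp_rot: [[-0.983, 0.184, -0.0], [0.184, 0.983, -0.0], [0.0, -0.0, -1.0]]
wrist_force: [-0.8, -2.0, 1.5]
grip_width: 0.015
```

>>> play_rows(increments=[1,0,0,-0.004,0,0,0,1,0,0,-0.004,0,0,0,1,0,0,-0.004,0,0,0,1,0,0,-0.004,0,0,0,1,0,0,-0.004,0,0,0,1,0,0,-0.004,0,0,0,1,0,0,-0.004,0,0,0,1,0,0,-0.004,0,0,0,1,0,0,0,0,0,0,1,0,0,0,0,0,0])

```text
time_s: 5.55
tool_pos: [0.6274, 0.1336, 0.1106]
tcp_rot: [[-0.983, 0.184, -0.0], [0.184, 0.983, -0.0], [0.0, -0.0, -1.0]]
wrist_force: [0.9, -1.9, -11.2]
grip_width: 0.0148
```

```bash
python3 - <<'E'
from h import *
from rig import status, eyes
p,d=eyes.snapshot("side"); K,T=[eyes.get_calibration("side")[k] for k in("intrinsics","cam_to_world")]
m,c,s=big(red(p)); P=pts(m,d,K,T); print(c,s,np.median(P,0),P.max(0))
cv2.imwrite("pics/s2.png",p[:,:,::-1])
E
```

```text
[242.  230.5] [242 230   1   2   2] [0.60292272 0.1408384  0.13256069] [0.60393184 0.14178557 0.13285215]
```

View pics/s2.png

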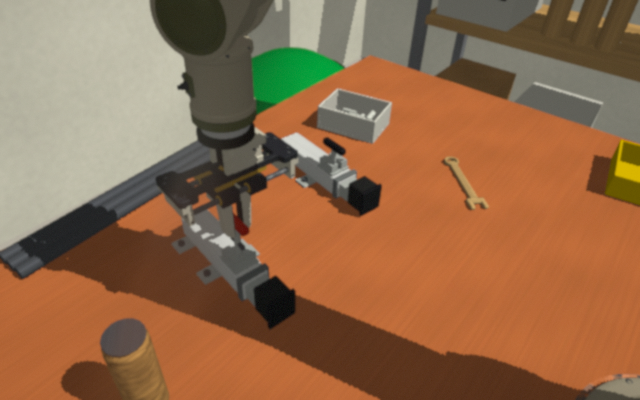

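The side view shows the bar between the fingers at about (242,222). Depth puts it about 30 mm up, so it has come with the grip. Now the turn.

>>> play_rows(increments=[1,0,0,0,0,0,0.1,1,0,0,0,0,0,0.1,1,0,0,0,0,0,0.1,1,0,0,0,0,0,0.1,1,0,0,0,0,0,0.1,1,0,0,0,0,0,0.1,1,0,0,0,0,0,0.1,1,0,0,0,0,0,0.1,1,0,0,0,0,0,0.1,1,0,0,0,0,0,0.1,1,0,0,0,0,0,0.1,1,0,0,0,0,0,0.1,1,0,0,0,0,0,0.1,1,0,0,0,0,0,0.1,1,0,0,0,0,0,0.1,1,0,0,0,0,0,0.07,1,0,0,0,0,0,0,1,0,0,0,0,0,0])

```text
time_s: 7.4
tool_pos: [0.6296, 0.135, 0.1109]
tcp_rot: [[0.182, 0.983, 0.004], [0.983, -0.182, 0.001], [0.002, 0.004, -1.0]]
wrist_force: [6.8, -2.1, -10.4]
grip_width: 0.0145
```

>>> play_rows(increments=[1,0,0,0.004,0,0,0,1,0,0,0.004,0,0,0,1,0,0,0.004,0,0,0,1,0,0,0.002,0,0,0,1,0,0,0,0,0,0])

```text
time_s: 7.9
tool_pos: [0.6297, 0.135, 0.0968]
tcp_rot: [[0.182, 0.983, 0.004], [0.983, -0.182, 0.001], [0.002, 0.004, -1.0]]
wrist_force: [5.0, -0.3, -9.5]
grip_width: 0.0146
```

>>> play_rows(increments=[-1,0,0,0,0,0,0,-1,0,0,0,0,0,0,-1,0,0,0,0,0,0,-1,0,0,0,0,0,0,-1,0,0,0,0,0,0,-1,0,0,0,0,0,0,-1,0,0,0,0,0,0,-1,0,0,0,0,0,0,-1,0,0,-0.01,0,0,0,-1,0,0,-0.02,0,0,0,-1,0,0,-0.03,0,0,0,-1,0,0,-0.03,0,0,0,-1,0,0,-0.02,0,0,0,-1,0,0,0,0,0,0])

```text
time_s: 9.3
tool_pos: [0.6292, 0.1337, 0.2103]
tcp_rot: [[0.183, 0.983, 0.005], [0.983, -0.183, 0.002], [0.003, 0.005, -1.0]]
wrist_force: [-0.4, -0.4, -0.0]
grip_width: 0.0928
```

```bash
python3 - <<'E'
from h import *
from rig import status, eyes
s=status.observe();print(s['time_s'],s['tool_pos'],s['grip_width'],s['wrist_force'])
for n in("scene","wrist"):
    c=eyes.get_calibration(n);p,d=eyes.snapshot(n); K,T=c["intrinsics"],c["cam_to_world"]
    cv2.imwrite(f"pics/{n}3.png",p[:,:,::-1])
    m,c,s=big(red(p)); P=pts(m,d,K,T); print(n,c,s,np.median(P,0),P.min(0),P.max(0))
    v,w=np.linalg.eigh(np.cov(P[:,:2].T)); print(w[:,1])
E
```

```text
9.3 [0.62920311 0.13372206 0.21030691] 0.0928163507674545 [-0.37004878 -0.37708059 -0.02928428]
scene [407.42258065 177.64193548] [390 173  35  10 310] [0.6342675  0.13292169 0.11848416] [0.62168537 0.10461762 0.10710849] [0.64385841 0.16216428 0.12285235]
[0.18691762 0.98237559]
wrist [321.42321219 205.43610785] [314 175  16  64 853] [0.62944907 0.13645105 0.11834149] [0.6176028  0.10500827 0.11264249] [0.63908726 0.16227379 0.12059626]
[0.17866896 0.98390925]
```

View pics/scene3.png

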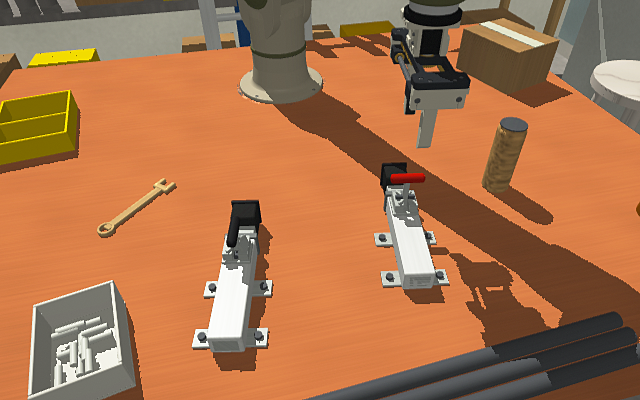

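View pics/wrist3.png

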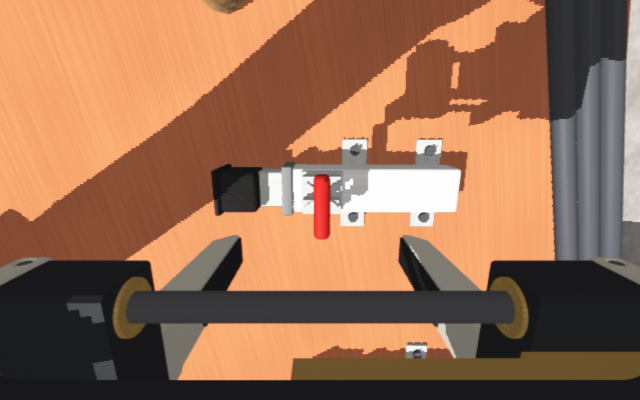

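The handle is parked in its notch. It lies across the leg at 90°, with its top at z ≈ 0.119, so its centre is at 0.112. Scene view: bar at (390–425, 178). Next I turn back and go to the foot.

>>> play_rows(increments=[-1,0,0,0,0,0,-0.14,-1,0,0,0,0,0,-0.14,-1,0,0,0,0,0,-0.14,-1,0,0,0,0,0,-0.14,-1,0,0,0,0,0,-0.14,-1,0,0,0,0,0,-0.14,-1,0,0,0,0,0,-0.14,-1,0,0,0,0,0,-0.14,-1,0,0,0,0,0,-0.14,-1,0,0,0,0,0,-0.14,-1,0,0,0,0,0,-0.14,-1,0.02,0,0,0,0,-0.03,-1,0.03,0,0,0,0,0,-1,0.03,0,0,0,0,0,-1,0.011,0,0,0,0,0,-1,0,0,0,0,0,0])

```text
time_s: 11.0
tool_pos: [0.537, 0.1513, 0.2062]
tcp_rot: [[-0.983, 0.182, -0.001], [0.182, 0.983, -0.0], [0.001, -0.001, -1.0]]
wrist_force: [1.2, -0.2, 0.3]
grip_width: 0.093
```

```bash
python3 - <<'E'
from h import *
from rig import status, eyes
s=status.observe();print(s['time_s'],s['tool_pos'],s['tcp_rot'])
n="wrist";c=eyes.get_calibration(n);p,d=eyes.snapshot(n); K,T=c["intrinsics"],c["cam_to_world"]
np.savez("w4.npz",p=p,d=d,**c)
cv2.imwrite(f"pics/w4.png",p[:,:,::-1])
print(tool([.5385,.1494,.015],s['tcp_rot'],s['tool_pos']))
g=p.max(2)<70; X=pts(g,d,K,T); F=X[(X[:,2]>.05)&(X[:,2]<.063)&(abs(X[:,0]-.54)<.05)&(abs(X[:,1]-.149)<.05)]
print(len(F),np.median(F,0),cv2.minAreaRect(F[:,:2].astype(np.float32)))
E
```

```text
11.0 [0.53699794 0.15132213 0.20617108] [[-9.83231547e-01  1.82355363e-01 -1.49849287e-03]
 [ 1.82355959e-01  9.83232542e-01 -2.70012304e-04]
 [ 1.42412876e-03 -5.38743720e-04 -9.99998841e-01]]
[-0.00209964 -0.001513    0.19116913]
1699 [0.53457612 0.1508125  0.05753345] ((0.5370804667472839, 0.1503787636756897), (0.048184413462877274, 0.046857450157403946), 78.53234100341797)
```

View pics/w4.png

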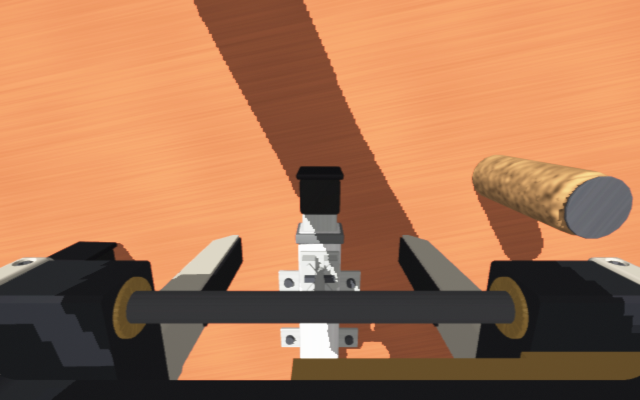

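The wrist view shows the foot centred at (321,190), square to the jaws. Next I descend and grip.

>>> play_rows(increments=[-1,-0.002,-0.001,0.02,0,0,0,-1,0,0,0.02,0,0,0,-1,0,0,0.02,0,0,0,-1,0,0,0.02,0,0,0,-1,0,0,0.02,0,0,0,-1,0,0,0.02,0,0,0,-1,0,0,0.02,0,0,0,-1,0,0,0.02,0,0,0,-1,0,0,0.015,0,0,0,-1,0,0,0.01,0,0,0,-1,0,0,0.004,0,0,0,-1,0,0,0,0,0,0])

```text
time_s: 12.25
tool_pos: [0.5405, 0.1495, 0.0171]
tcp_rot: [[-0.983, 0.184, -0.0], [0.184, 0.983, -0.0], [0.0, -0.0, -1.0]]
wrist_force: [0.2, 0.6, 0.5]
grip_width: 0.0933
```

>>> play_rows(increments=[1,0,0,0,0,0,0,1,0,0,0,0,0,0,1,0,0,0,0,0,0,1,0,0,0,0,0,0,1,0,0,0,0,0,0,1,0,0,0,0,0,0,1,0,0,0,0,0,0,1,0,0,0,0,0,0,1,0,0,0,0,0,0,1,0,0,0,0,0,0,1,0,0,0,0,0,0], force=40)

```text
time_s: 13.35
tool_pos: [0.5402, 0.1499, 0.0177]
tcp_rot: [[-0.983, 0.184, 0.0], [0.184, 0.983, 0.0], [-0.0, 0.0, -1.0]]
wrist_force: [-0.4, 2.0, 2.3]
grip_width: 0.044
```

>>> play_rows(increments=[1,0.003,0,0,0,0,0,1,0.005,0,0,0,0,0,1,0.006,0,0,0,0,0,1,0.006,0,0,0,0,0,1,0.006,0,0,0,0,0,1,0.006,0,0,0,0,0,1,0.006,0,0,0,0,0,1,0.006,0,0,0,0,0,1,0.006,0,0,0,0,0,1,0,0,0,0,0,0])

```text
time_s: 14.35
tool_pos: [0.4895, 0.1595, 0.0177]
tcp_rot: [[-0.983, 0.183, -0.001], [0.183, 0.983, 0.0], [0.001, -0.0, -1.0]]
wrist_force: [-1.3, 5.0, 2.1]
grip_width: 0.0439
```

>>> play_rows(increments=[1,0.006,0,0,0,0,0,1,0.006,0,0,0,0,0,1,0.006,0,0,0,0,0,1,0.006,0,0,0,0,0,1,0.006,0,0,0,0,0,1,0.006,0,0,0,0,0,1,0.005,0,0,0,0,0,1,0.003,0,0,0,0,0,1,0.002,0,0,0,0,0,1,0.002,0,0,0,0,0,1,0,0,0,0,0,0])

```text
time_s: 15.45
tool_pos: [0.4438, 0.1682, 0.0177]
tcp_rot: [[-0.983, 0.183, 0.0], [0.183, 0.983, 0.001], [-0.0, 0.001, -1.0]]
wrist_force: [2.7, 5.4, -0.2]
grip_width: 0.044
```

>>> play_rows(increments=[1,0.002,0,0,0,0,0,1,0.002,0,0,0,0,0,1,0.001,0,0,0,0,0,1,0,0,0,0,0,0])

```text
time_s: 15.85
tool_pos: [0.4419, 0.1686, 0.0177]
tcp_rot: [[-0.983, 0.185, 0.005], [0.185, 0.983, 0.001], [-0.005, 0.002, -1.0]]
wrist_force: [12.0, 0.2, -6.4]
grip_width: 0.0438
```

>>> play_rows(increments=[1,0.002,0,0,0,0,0,1,0,0,0,0,0,0,-1,0,0,0,0,0,0,-1,0,0,0,0,0,0,-1,0,0,0,0,0,0,-1,0,0,0,0,0,0,-1,0,0,0,0,0,0,-1,0,0,0,0,0,0,-1,0,0,0,0,0,0,-1,0,0,0,0,0,0])

```text
time_s: 16.85
tool_pos: [0.4368, 0.169, 0.0176]
tcp_rot: [[-0.983, 0.184, 0.0], [0.184, 0.983, -0.0], [-0.0, -0.0, -1.0]]
wrist_force: [0.3, 0.6, 0.2]
grip_width: 0.0928
```

>>> play_rows(increments=[-1,0,0,-0.01,0,0,0,-1,0,0,-0.02,0,0,0,-1,0,0,-0.025,0,0,0,-1,0,0,-0.025,0,0,0,-1,0,0,-0.025,0,0,0,-1,0,0,-0.025,0,0,0,-1,0,0,-0.025,0,0,0,-1,0,0,-0.02,0,0,0,-1,0,0,-0.01,0,0,0,-1,0,0,0,0,0,0])

```text
time_s: 17.85
tool_pos: [0.4373, 0.1691, 0.204]
tcp_rot: [[-0.983, 0.184, 0.002], [0.184, 0.983, 0.001], [-0.002, 0.002, -1.0]]
wrist_force: [0.8, 0.2, -0.9]
grip_width: 0.0928
```

```bash
python3 - <<'E'
from h import *
from rig import status, eyes
s=status.observe();print(s['time_s'],s['tool_pos'],s['grip_width'],s['wrist_force'])
for n in("scene","wrist"):
    c=eyes.get_calibration(n);p,d=eyes.snapshot(n); K,T=c["intrinsics"],c["cam_to_world"]
    cv2.imwrite(f"pics/{n}5.png",p[:,:,::-1])
    m,c,s=big(red(p)); P=pts(m,d,K,T); print(n,c,s,np.median(P,0),P.max(0)) if s[4]>20 else 0
    g=p.max(2)<70; X=pts(g,d,K,T); F=X[(X[:,2]>.05)&(X[:,2]<.063)&(abs(X[:,0]-.44)<.06)&(abs(X[:,1]-.168)<.05)]
    if len(F)>5: print(len(F),np.median(F,0),cv2.minAreaRect(F[:,:2].astype(np.float32)))
    print('expect foot',H-.19*U)
E
```

```text
17.85 [0.43727607 0.16912002 0.2040143 ] 0.09284958649007666 [ 0.83835334  0.24100131 -0.8590104 ]
scene [407.34459459 177.60472973] [390 173  35  10 296] [0.63428179 0.13240683 0.11856395] [0.64206544 0.16231181 0.12257919]
333 [0.44674347 0.16749349 0.05902656] ((0.4421031177043915, 0.16877159476280212), (0.04807679355144501, 0.04634275287389755), 78.12419891357422)
expect foot [0.44124354 0.16795747 0.096     ]Traceback (most recent call last):
  File "<stdin>", line 7, in <module>
  File "h.py", line 19, in big
    n,l,s,c=cv2.connectedComponentsWithStats(m.astype(np.uint8)); i=1+np.argmax(s[1:,4]); return l==i,c[i],s[i]
                                                                      ~~~~~~~~~^^^^^^^^^
    return _wrapfunc(a, 'argmax', axis=axis, out=out, **kwds)
    return bound(*args, **kwds)
ValueError: attempt to get argmax of an empty sequence
```

View pics/scene5.png

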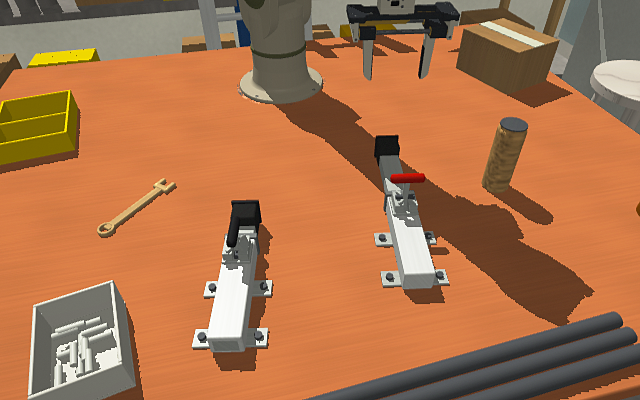

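View pics/wrist5.png

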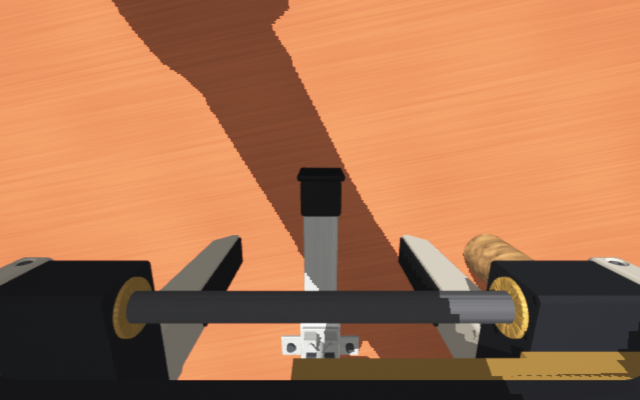

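The scene view shows the foot at (387,150), fully out, and the red bar still across at (407,178). The black handle is unchanged at (233,225). The measured foot centre (0.442, 0.169) matches the expected (0.441, 0.168). The script error only means the red bar is out of the wrist camera's view. I'm handing in.

```bash
python3 -c "
from rig import bot; print(bot.finish_job())"
```

```text
the job is handed in; nothing more can be done
None
```

The red-handled leg is drawn out to its stop and its handle is parked in the notch. I handed the job in at about 18 s of the 53 s allowed.

**What I did:** I gripped the red T-bar, raised it 32 mm and turned it 90°. I then lowered it to about 2 mm above the notch and released it, so it dropped in. After that I gripped the rubber foot, pulled it 100 mm towards the robot until the force at the stop rose to 12 N, released it and lifted clear.

**Last checks:**
- **Red handle:** it lies across the leg with its top at z ≈ 0.119 m, which is the notch height.
- **Foot:** its centre measured (0.442, 0.169) against an expected (0.441, 0.168), so it is fully out.
- **Black-handled leg:** it looks unchanged in the picture.
- **Gripper:** it is open and clear, with the wrist force near zero.

The last wrist-camera check did not run because the red bar was out of that camera's view. The scene camera covered both the handle and the foot, and no check disagreed.

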